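# Uncap a candle and present its label to the scanner

## Robot

A 6-joint arm with a two-finger parallel gripper is mounted at the origin on the work surface. World frame = base frame: x ahead of the robot, y to its left, z up, the work surface at z = 0. Lengths are in m, angles in rad, forces in N, time in s.
With the tool pointing down it reaches from about 0.3 to 0.875 m from the base axis. Payload 6.4 kg.
Tool frame: the origin (TCP) lies midway between the tips of the shut fingers; the grasp point (between the pads) lies 19 mm behind it; z points along the fingers, y is the line along which they close (so a half turn about z gives the same grasp; the last joint's range is limited). The gripper opens to 88 mm and grips with 3 to 60 N. Pads are 18 mm wide; open, the fingers measure 123 mm over their backs; the gripper's body (75 mm by 187 mm) begins 45 mm behind the grasp point.
Start: joints at [1.089, 0.181, 1.607, -0, 1.354, -0.206], TCP at [0.157, 0.553, 0.239] pointing down, gripper open.
Joint ranges: [-2.99, 2.99], [-0.89, 2.07], [0.3, 2.58], [-1.14, 4.28], [0, 2.63], [-3.12, 3.12]. Speed limits (rad/s): [2.57, 2.57, 3.01, 3.14, 3.14, 3.14].

## Interface

Orientations are given as a unit quaternion [w, x, y, z].
In Python, from bench import r gives the robot as it stands.
- The arm moves only by the shell command python3 -m jog 'ROWS'. ROWS is JSON, a list of rows, each a list of 3 entries, a list of its own where there are three numbers: the opening, from 0 (shut) to 1 (fully open), then the shift along the tool's x, y, z in m, then the turn, a rotation vector about the tool's x, y, z in degrees. A call has 1 to 10 rows; each row is the pose to reach, as a shift and turn from the pose commanded when the call began, along the tool's axes at that moment; what a row does not reach only later rows make up. A row lasts 1/10 s, in which the tool goes at most 50 mm and 8.59 degrees, less where a joint would pass 70% of its speed; a pose out of reach is approached as far as the arm can. A call with a gripper value outside its range is refused whole. The fingers move at their own pace and stop on an object; the grip force is fixed at half the most. Time passes only in rows, so rows that repeat a pose let the fingers close. It gives the time, the measured TCP pose, the force, the opening and the grip force at its end, in the units of the state.
- r.get_state(): the state, without advancing time (a new reading comes with each control period).
- r.grab_frame(name): name is "scene" or "top"; returns (picture, depth): 420x560x3 uint8, blue, green, red; 420x560 float32, m along the optical axis (not along the pixel's ray), 0 where there is no reading.
- r.calibration(name): a dict with "mtx" (3x3 intrinsics, pixels), "world_from_camera" (4x4, takes a point from camera to world coordinates). Camera axes: x right, y up, looking along -z (the intrinsics and any distortion apply to the point x, -y, -z); pixel columns grow to the right and rows downward; lengths in m; the calibration is good to about 2 mm. A picture is of the moment at which its call begins. calibration takes no time and is no camera call.
- r.hand_in(): hands the job in; it is judged then, once.
Trained networks look in the newest picture that a camera, given by its name, has taken for a name from the list of things; names that differ only in an ending like _2 or _b are one class to them, and where a whole thing is asked for, a point or a joint stands for the part that bears it (a point fixed in the world has none). Each returns a list of dicts, best first, with "conf" (0 to 1); they miss things now and then, are a little off and sometimes report something else, mostly with a low value. They report only what shows in the picture. A call takes as long as a camera call. They do not tell look-alikes from the thing itself.
- r.cut_out(camera, label): "mask" (420x560 bool, what is visible of it) and "bbox" ([left, top, right, bottom] in pixels, round what is visible of it).
The state is a dict: "time": time; "qpos": joint angles; "dq": joint speeds; "tau": joint torques, N m; "eef_pos": TCP position; "tcp_rot": TCP orientation; "ft_force": force on the tool from outside, world axes, zero at the start; "ft_torque": the same for the moment, N m; "width": finger opening in m; "gripper_force": force on a finger pad.
Only numpy, scipy, OpenCV 4.12 (cv2) and the standard library are available. Lean on these libraries where they do the work, as an engineer would, in place of code of your own. Each camera call takes 0.05 s, during which the arm holds its last target. There are 200 camera calls.

## Task

One of the black candle jars still has its wooden lid on. First lift that lid off and set it, knob up, down flat in the recess of the blue lid holder; then stand the uncapped candle upright in the middle of the round white plate of the scanner station, turned so that its label squarely faces the yellow scanner. Set both down without dropping them, keep the candle upright all the time and leave everything else where it is.

Things in the scene. Friction and masses are not known exactly. Their poses are not given: they have to be found in the camera images.
- candle: Loose black candle jar to inspect, the one with the lid: round, straight-sided, 60 mm across, 80 mm tall, mouth 52 mm wide, white wax up to 57 mm, about 280 g; starts upright on the table. A white label with black bars, 36 mm wide, is on one side and a white tab of it folds over the rim. Origin: centre of underside, z up; the label is on its own +x side.
- label (a point): Middle of the candle's label, on the jar's surface: 30 mm out along the candle's +x, 42 mm above its underside.
- lid: Loose lid on the candle, about 70 g: wooden disc 60 mm across, 8 mm thick; below it a dark plug 44 mm across, 6 mm deep, loose in the jar's mouth; above it an upright brass knob, cylinder 20 mm across, 26 mm tall. Origin: centre of the plug's underside; disc 6 to 14 mm, knob 14 to 40 mm above it; z up. Lifts straight off; starts 74 mm above the candle's origin.
- holder: Lid holder, fixed to the table: a blue square block 96 x 96 x 18 mm with a round recess in its middle, 68 mm across and 12 mm deep with a 3 mm chamfer, grey floor. Origin: centre of its underside; the recess floor is 6 mm above it, so a lid lying in it has its origin 6 mm above the holder's. z up.
- station: Scanner station, fixed: a grey base 4 mm thick carries a round white plate 90 mm across, its top 8 mm above the table, and a yellow scanner block 60 x 74 mm, top 84 mm above the table. Origin: on the table below the plate's centre; its own +x points from the plate to the scanner, whose dark window is 104 mm from the plate's centre; z up.
- open_candle: A second candle jar, same size and look as the first but without a lid; loose, to be left alone. Origin: centre of its underside.
- roll_a: A roll of labels lying flat, loose, to be left alone: white ring with black print, 82 mm across, 30 mm tall. Origin: centre of its underside.
- roll_b: Another such roll, at the far left, to be left alone. Origin: centre of its underside.
- brush: A loose dusting brush 170 mm long lying near the robot, to be left alone. It lies along its own x axis.
Not all that is in view belongs to the job. What is shaped like the station but green is not meant.

How it is judged:
On the way, in this order (a step that is already met when the one before it is completed fails the run):
1. the lid lies flat in the recess of the holder, let go and at rest (horizontal distance between lid and holder below 0.006 m and z of lid in the frame of holder below 0.009 m and angle between lid's own z axis and vertical below 0.08 rad and contact force between lid and the fingers below 0.1 N and linear speed of lid below 0.03 m/s and angular speed of lid below 0.2 rad/s), for 0.2 s.
2. the candle stands on the plate with its label to the scanner, let go and at rest (horizontal distance between candle and station below 0.015 m and z of candle in the frame of station below 0.011 m and angle between candle's own z axis and vertical below 0.08 rad and angle between the x axis of candle and the x axis of station, either way round below 0.3 rad and x of label in the frame of station above 0 m and contact force between candle and the fingers below 0.1 N and linear speed of candle below 0.03 m/s and angular speed of candle below 0.2 rad/s), for 0.2 s.
At the end, for the whole second after the job is handed in: The lid lies knob up and flat (within 0.08 rad) in the holder's recess, on its floor, centred within 6 mm; the candle stands upright on the plate of the station within 15 mm of its centre, its label turned to the scanner within 0.3 rad; both are let go and at rest (all of step 1 and all of step 2); the robot touches nothing.
It fails at once if the candle is tipped by more than 0.5 rad (angle between candle's own z axis and vertical above 0.5 rad).
It fails at once if the candle is dropped (faster than 0.6 m/s out of the fingers) (linear speed of candle above 0.6 m/s and contact force between candle and the fingers below 0.1 N).
It fails at once if the lid is dropped (faster than 0.6 m/s out of the fingers) (linear speed of lid above 0.6 m/s and contact force between lid and the fingers below 0.1 N and contact force between lid and candle below 0.1 N).
It fails at once if the candle without a lid, a label roll or the brush is moved by more than 30 mm (distance of any of open_candle, roll_a, roll_b, brush from where it was at the start of the episode above 0.03 m).
It also fails if it takes over 54 s, if anything falls off the work surface, if the arm or the gripper's body presses on something with over 40 N, if the wrist force passes 120 N, or if a joint passes its speed limit or range.

## Working session

There is one attempt and no reset: what is moved stays moved. The work goes in short steps, Python scripts to look and compute and a shell command to move; the robot and the scene stay as the last step left them, time stands still between calls to the robot, and variables do not carry over. Pictures are saved under pics/ and viewed, at most 10 in all, crops included, and the job is handed in when it is done.

```bash
mkdir -p pics; ls; cat > h.py <<'E'
from bench import r
import numpy as np, cv2
def cloud(name):
    im,d=r.grab_frame(name); c=r.calibration(name); K=np.array(c["mtx"]); T=np.array(c["world_from_camera"])
    v,u=np.mgrid[:420,:560]
    P=np.stack([(u-K[0,2])/K[0,0]*d,-(v-K[1,2])/K[1,1]*d,-d],-1)@T[:3,:3].T+T[:3,3]
    P[d==0]=np.nan
    return im,P
E
python3 - <<'E'
from h import *
for n in("scene","top"):
    im,P=cloud(n); cv2.imwrite(f"pics/{n}0.png",im); np.save(f"{n}0.npy",P)
    print(n,np.array(r.calibration(n)["world_from_camera"]).round(3).tolist(),r.calibration(n).keys())
    for l in["candle","lid","holder","station","label","open_candle","roll_a","brush"]:
        for o in r.cut_out(n,l):
            m=o["mask"]; print(n,l,round(o["conf"],2),o["bbox"],np.nanmedian(P[m],0).round(3))
print(r.get_state())
E
```

```text
pics
scene [[0.572, -0.671, 0.472, 1.005], [0.82, 0.468, -0.329, -0.256], [-0.001, 0.575, 0.818, 0.946], [0.0, 0.0, 0.0, 1.0]] dict_keys(['mtx', 'world_from_camera'])
scene candle 0.96 [330.6, 190.7, 359.2, 218.8] [0.556 0.229 0.044]
scene lid 0.97 [333.4, 178.8, 360.1, 201.7] [0.54  0.244 0.088]
scene holder 0.95 [236.2, 205.5, 292.8, 256.1] [0.476 0.049 0.015]
scene station 0.78 [85.7, 285.5, 211.6, 393.7] [ 0.571 -0.295  0.007]
scene station 0.73 [70.9, 209.1, 184.8, 283.1] [ 0.338 -0.248  0.007]
scene label 0.57 [331.6, 192.1, 359.5, 217.6] [0.556 0.229 0.043]
scene open_candle 0.74 [289.3, 252.5, 314.8, 290.8] [0.633 0.045 0.058]
scene roll_a 0.71 [244.8, 319.8, 288.0, 365.3] [ 0.714 -0.102  0.029]
scene roll_a 0.69 [363.4, 152.3, 395.8, 186.1] [0.496 0.394 0.027]
scene roll_a 0.59 [330.0, 191.6, 359.3, 219.9] [0.556 0.229 0.045]
scene brush 0.88 [270.6, 143.0, 325.0, 175.2] [0.347 0.26  0.017]
scene brush 0.72 [90.8, 288.0, 212.2, 392.3] [ 0.57  -0.295  0.007]
top [[-0.003, 0.992, -0.122, 0.38], [-1.0, -0.003, 0.0, 0.081], [0.0, 0.122, 0.992, 1.025], [0.0, 0.0, 0.0, 1.0]] dict_
[... 905 characters left out ...]
e': 0.9, 'qpos': array([ 1.08872675e+00,  1.80768452e-01,  1.60699202e+00, -3.36833918e-05,
        1.35384267e+00, -2.06310190e-01]), 'dq': array([ 9.39141358e-04,  2.41989856e-04, -7.23133292e-04,  5.30926286e-04,
        6.03455610e-04, -3.19357687e-05]), 'tau': array([-1.09643554e-04, -4.33830893e+01, -3.42172945e+01,  7.02061853e-02,
        3.09689669e-02, -6.43456829e-06]), 'eef_pos': array([0.15656102, 0.5532808 , 0.23873607]), 'tcp_rot': array([ 1.37126639e-05,  1.37439651e-01,  9.90510142e-01, -1.04863858e-05]), 'ft_force': array([ 0.62540508,  0.16246676, -0.08666108]), 'ft_torque': array([ 0.00771625, -0.02323662,  0.01233683]), 'gripper_force': 0.0, 'width': 0.08814307878413667}
```

View pics/scene0.png

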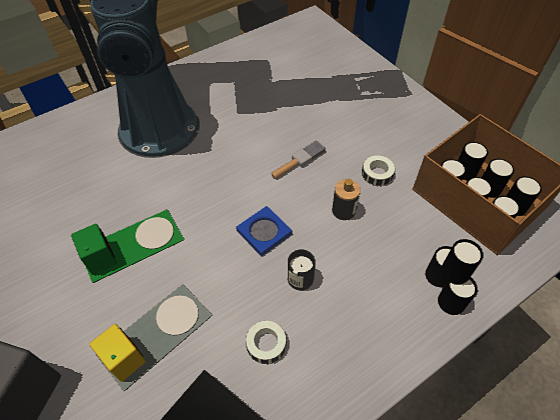

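View pics/top0.png

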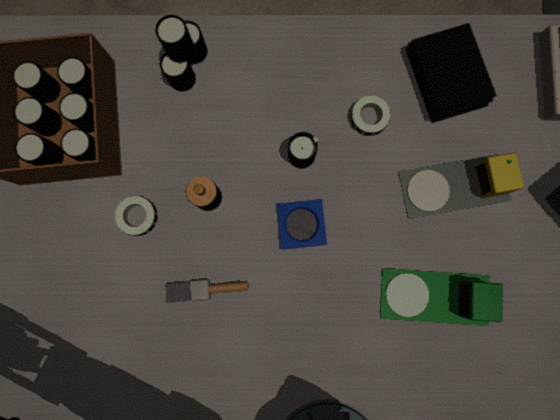

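The lidded candle is at scene (346,198) / top (202,192). The other jars in view have no lid: the open candle at scene (301,270), the stack at the right and the box of jars. The real station is the grey one with the yellow block, at scene (160,335) / top (460,187); the green one at top (440,297) is the decoy. I'll confirm the candle with a crop and measure centres.

```bash
cat >> h.py <<'E'
def circ(p):
    A=np.c_[2*p,np.ones(len(p))]; s=np.linalg.lstsq(A,(p**2).sum(1),rcond=None)[0]; return s[:2],np.sqrt(s[2]+s[:2]@s[:2])
def blob(P,c,rad,z0,z1,extra=None):
    m=(np.hypot(P[...,0]-c[0],P[...,1]-c[1])<rad)&(P[...,2]>z0)&(P[...,2]<z1)
    if extra is not None: m&=extra
    k=cv2.findContours(m.astype(np.uint8),cv2.RETR_EXTERNAL,cv2.CHAIN_APPROX_NONE)[0]; k=max(k,key=cv2.contourArea)[:,0]
    return m,P[k[:,1],k[:,0]]
E
python3 - <<'E'
from h import *
for n in("scene","top"):
    im=cv2.imread(f"pics/{n}0.png"); P=np.load(f"{n}0.npy"); g=im.min(2)
    def rep(t,m,k): print(n,t,"mean",np.nanmean(P[m],0).round(4),"circ",np.round(circ(k[:,:2])[0],4),circ(k[:,:2])[1].round(4),"z",np.median(k[:,2]).round(4))
    rep("knob",*blob(P,(.533,.247),.05,.107,.13))
    rep("disc",*blob(P,(.533,.247),.05,.08,.107))
    gray=im.max(2).astype(int)-im.min(2)<60
    m=(P[...,2]>.009)&(P[...,2]<.025)&(np.hypot(P[...,0]-.475,P[...,1]-.05)<.075)
    q=P[m&(P[...,2]>.014)][:,:2].astype(np.float32); print("holder rect",cv2.minAreaRect(q*1000))
    hm,hk=blob(P,(.475,.05),.045,.0,.011); rep("recess",hm,hk)
    pm,pk=blob(P,(.56,-.225),.12,0.003,.016,g>110); rep("plate",pm,pk)
    ym=(im[...,0]<90)&(im[...,2]>150)&(P[...,2]>.075)&(P[...,2]<.1)&(P[...,1]<-.2)
    q=P[ym][:,:2].astype(np.float32); print("yellow top",len(q),cv2.minAreaRect(q*1000),q.mean(0))
    bm=(P[...,2]>.002)&(P[...,2]<.012)&(np.hypot(P[...,0]-.565,P[...,1]+.3)<.16)
    bm=cv2.morphologyEx(bm.astype(np.uint8),cv2.MORPH_OPEN,np.ones((3,3)))>0
    q=P[bm][:,:2].astype(np.float32); print("base",len(q),cv2.minAreaRect(q*1000))
    print("table z",np.nanmedian(P[300:330,300:340,2]) if n=="top" else "", "wmed g plate",np.median(g[pm]))
a=cv2.imread("pics/scene0.png")[165:235,310:380]; b=cv2.imread("pics/top0.png")[160:230,165:235]
cv2.imwrite("pics/crop1.png",cv2.resize(np.hstack([a,b]),None,fx=5,fy=5,interpolation=cv2.INTER_CUBIC))
E
```

```text
scene knob mean [0.536  0.2483 0.113 ] circ [0.5347 0.2499] 0.0093 z 0.112
scene disc mean [0.5395 0.2451 0.0885] circ [0.5358 0.249 ] 0.0268 z 0.086
holder rect ((475.93597412109375, 49.88630294799805), (99.72877502441406, 97.50521087646484), 5.833525657653809)
scene recess mean [0.4723 0.0519 0.0066] circ [0.4725 0.0519] 0.0315 z 0.0076
scene plate mean [ 0.5524 -0.2228  0.0067] circ [ 0.5464 -0.2165] 0.054 z 0.0048
yellow top 1105 ((571.3055419921875, -354.37579345703125), (74.18570709228516, 58.13623046875), 10.303070068359375) [ 0.57186526 -0.35464367]
base 3095 ((558.7071533203125, -277.63623046875), (105.15890502929688, 225.89869689941406), 10.04980182647705)
table z  wmed g plate 171.0
top knob mean [0.5315 0.2503 0.1129] circ [0.5318 0.2505] 0.0091 z 0.1124
top disc mean [0.5307 0.2496 0.0876] circ [0.5317 0.2506] 0.0292 z 0.0861
holder rect ((472.6897888183594, 51.01920700073242), (96.21153259277344, 95.86961364746094), 5.812710762023926)
top recess mean [0.4731 0.0509 0.0057] circ [0.4732 0.0509] 0.0329 z 0.0053
top plate mean [ 0.5249 -0.2115  0.0071] circ [ 0.1383 -0.0612] 0.4001 z 0.0044
yellow top 0 ((0.0, 0.0), (0.0, 0.0), 0.0) [nan nan]
base 1843 ((605.1380615234375, -245.8682861328125), (214.26487731933594, 174.95050048828125), 7.974575519561768)
table z -0.0007027730027295842 wmed g plate 111.5<stdin>:13: RuntimeWarning: Mean of empty slice.
  ret = um.true_divide(
```

View pics/crop1.png

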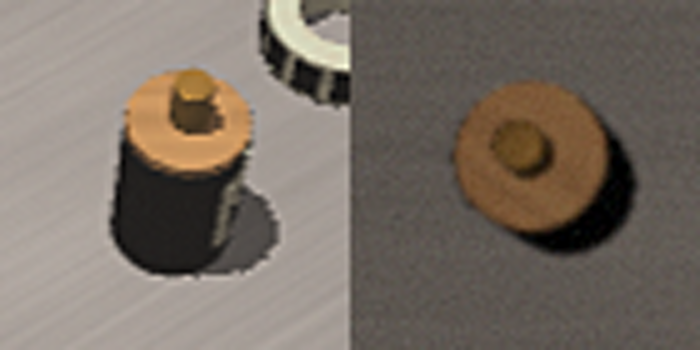

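The crop confirms it: a brass knob on a wooden disc over a black jar. In the scene view its label just shows at the jar's right edge (crop (228,215)). Moving over the knob.

```bash
python3 -m jog '[[1,[-0.05,-0.02,0],[0,0,0]],[1,[-0.095,-0.04,0],[0,0,0]],[1,[-0.14,-0.06,0],[0,0,0]],[1,[-0.185,-0.08,0],[0,0,0]],[1,[-0.23,-0.1,0],[0,0,0]],[1,[-0.275,-0.12,0.01],[0,0,0]],[1,[-0.32,-0.14,0.02],[0,0,0]],[1,[-0.365,-0.16,0.03],[0,0,0]],[1,[-0.41,-0.176,0.04],[0,0,0]],[1,[-0.444,-0.189,0.05],[0,0,0]]]'
python3 - <<'E'
from h import *
for n in("scene","top"):
    im=cv2.imread(f"pics/{n}0.png"); P=np.load(f"{n}0.npy")
    g=cv2.GaussianBlur(im.min(2),(3,3),0); th=145 if n=="scene" else 95
    for c,l in[((.548,-.222),"plate")]:
        m=(np.hypot(P[...,0]-c[0],P[...,1]-c[1])<.06)&(g>th)&(P[...,2]<.02)
        k=max(cv2.findContours(m.astype(np.uint8),0,cv2.CHAIN_APPROX_NONE)[0],key=cv2.contourArea)[:,0]
        q=P[k[:,1],k[:,0]]; print(n,l,circ(q[:,:2]),np.nanmean(P[m],0))
E
```

```text
time: 1.9
eef_pos: [0.5346, 0.2484, 0.1885]
tcp_rot: [0.001, 0.138, 0.99, 0.0]
ft_force: [0.3, 1.1, 1.0]
width: 0.0881
gripper_force: 0.0
scene plate (array([ 0.54674243, -0.22218953]), np.float64(0.04312030988598007)) [ 0.54862175 -0.22145523  0.00757512]
top plate (array([ 0.54468561, -0.22007965]), np.float64(0.041711506214903694)) [ 0.54444647 -0.22014246  0.00690531]
```

```bash
python3 -m jog '[[1,[0,0,0],[0,0,0]],[1,[0,0,0.03],[0,0,0]],[1,[0,0,0.06],[0,0,0]],[1,[0,0,0.085],[0,0,0]],[1,[0,0,0.096],[0,0,0]],[1,[0,0,0.096],[0,0,0]],[1,[0,0,0.096],[0,0,0]]]'
python3 -c "
from h import *
im,P=cloud('scene'); cv2.imwrite('pics/s2.png',cv2.resize(im[100:260,250:450],None,fx=4,fy=4))"
```

```text
time: 2.6
eef_pos: [0.5328, 0.2511, 0.0938]
tcp_rot: [0.001, 0.137, 0.991, 0.0]
ft_force: [0.1, -0.0, 0.9]
width: 0.0882
gripper_force: 0.0
```

View pics/s2.png

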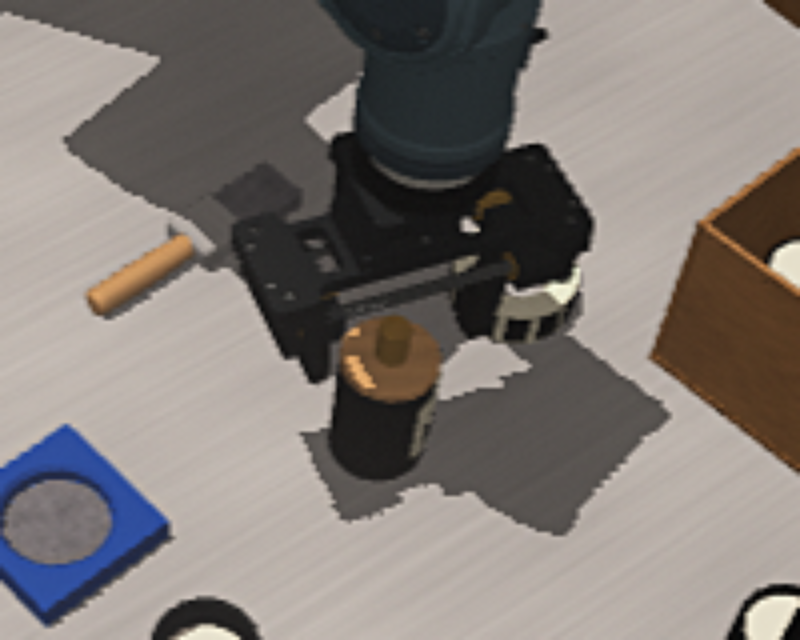

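The fingers straddle the knob at crop (392,340), with the label at the jar's right edge (427,425). Closing the gripper, then a straight lift.

```bash
python3 -m jog '[[0,[0,0,0],[0,0,0]],[0,[0,0,0],[0,0,0]],[0,[0,0,0],[0,0,0]],[0,[0,0,0],[0,0,0]],[0,[0,0,0],[0,0,0]],[0,[0,0,0],[0,0,0]],[0,[0,0,0],[0,0,0]],[0,[0,0,0],[0,0,0]]]'; python3 -m jog '[[0,[0,0,-0.005],[0,0,0]],[0,[0,0,-0.015],[0,0,0]],[0,[0,0,-0.035],[0,0,0]],[0,[0,0,-0.06],[0,0,0]],[0,[0,0,-0.08],[0,0,0]],[0,[0,0,-0.08],[0,0,0]]]'
```

```text
time: 3.45
eef_pos: [0.5323, 0.2505, 0.0926]
tcp_rot: [-0.0, 0.138, 0.99, -0.0]
ft_force: [0.8, 0.0, 0.0]
width: 0.0265
gripper_force: 0.0
time: 4.05
eef_pos: [0.5346, 0.2511, 0.1769]
tcp_rot: [0.003, 0.137, 0.991, 0.001]
ft_force: [1.5, -0.3, -0.4]
width: 0.0189
gripper_force: 30.0
```

```bash
python3 - <<'E'
from h import *
s=r.get_state(); print(s["eef_pos"],s["width"],s["gripper_force"])
im,P=cloud("scene")
for o in r.cut_out("scene","lid"): print(o["conf"],o["bbox"],np.nanmedian(P[o["mask"]],0))
top,Q=cloud("top")
for o in r.cut_out("top","candle")+r.cut_out("top","lid"): print(o["conf"],o["bbox"],np.nanmedian(Q[o["mask"]],0))
a=cv2.resize(im[130:230,290:390],(400,400)); b=cv2.resize(top[150:250,150:250],(400,400))
cv2.imwrite("pics/s3.png",np.hstack([a,b])); print(r.get_state()["eef_pos"])
E
```

```text
[0.53457084 0.25114078 0.17685136] 0.01893251827452643 29.98126868158579
0.89 [336.8, 156.9, 368.2, 178.0] [0.54581215 0.24375621 0.16986199]
0.64 [90.8, 285.5, 210.7, 390.8] [ 0.57012075 -0.29478422  0.00708714]
0.5 [210.5, 182.9, 216.3, 208.7] [0.53664852 0.23198553 0.0571349 ]
[0.53137904 0.25027791 0.17121819]
```

View pics/s3.png

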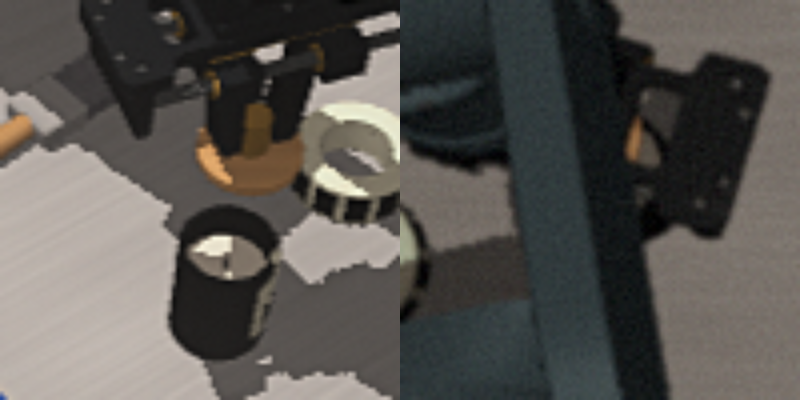

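The lid hangs level in the fingers, disc at left (250,165), clear of the open jar at (222,280). Carrying it over the holder.

```bash
python3 -m jog '[[0,[0,-0.02,0],[0,0,0]],[0,[0,-0.05,0],[0,0,0]],[0,[0.001,-0.085,0],[0,0,0]],[0,[0.001,-0.12,0],[0,0,0]],[0,[0.002,-0.15,0],[0,0,0]],[0,[0.002,-0.18,0],[0,0,0]],[0,[0.003,-0.2,0],[0,0,0]],[0,[0.003,-0.208,0],[0,0,0]],[0,[0.003,-0.208,0],[0,0,0]],[0,[0.003,-0.208,0],[0,0,0]]]'
python3 - <<'E'
from h import *
im,P=cloud("scene"); tp,Q=cloud("top"); s=r.get_state(); print(s["eef_pos"],s["tcp_rot"],s["width"])
o=r.cut_out("scene","lid")[0]; print(o["conf"],o["bbox"])
p=P[o["mask"]]; p=p[np.isfinite(p).all(1)]
z=p[:,2]; print("lid z pct",np.percentile(z,[2,10,30,50,70,90]).round(4))
# disc top plane: strongly lit orange pts, robust fit
best=None;rng=np.random.default_rng(0)
for _ in range(500):
    t=p[rng.choice(len(p),3,False)]; n=np.cross(t[1]-t[0],t[2]-t[0]); L=np.linalg.norm(n)
    if L<1e-6 or abs(n[2]/L)<.9: continue
    n=n/L*np.sign(n[2]); i=abs((p-t[0])@n)<.0015
    if best is None or i.sum()>best[0]: best=(i.sum(),n,p[i].mean(0),i)
print(best[0],len(p),best[1].round(3),best[2].round(4))
# candle mouth/tab from both
for n_,I,W in(("scene",im,P),("top",tp,Q)):
    m=(np.hypot(W[...,0]-.533,W[...,1]-.25)<.045)&(W[...,2]>.072)&(W[...,2]<.095)
    w=m&(I.min(2)>(90 if n_=="scene" else 60)); print(n_,m.sum(),"rim",circ(W[m][:,:2]),"tab",w.sum(),np.nanmean(W[w],0))
a=cv2.resize(im[175:275,200:390],None,fx=4,fy=4); cv2.imwrite("pics/s4.png",np.vstack([a[:, :760],cv2.resize(tp[160:225,175:360],(760,200))]))
E
```

```text
time: 5.3
eef_pos: [0.4729, 0.0517, 0.1724]
tcp_rot: [-0.0, 0.138, 0.99, 0.0]
ft_force: [-0.8, 0.4, -0.6]
width: 0.0193
gripper_force: 30.0
[0.47293061 0.05204038 0.17253623] [-1.58414525e-04  1.36970460e-01  9.90575111e-01  1.33494411e-04] 0.019154331511456436
0.66 [249.2, 178.8, 274.8, 205.2]
lid z pct [0.1586 0.1621 0.1643 0.1655 0.1673 0.1902]
174 395 [ 0.063 -0.041  0.997] [0.4885 0.0444 0.1651]
scene 189 rim (array([0.53621464, 0.24867158]), np.float64(0.02789936040093202)) tab 19 [0.55108126 0.26290618 0.07939582]
top 222 rim (array([0.5319885 , 0.25006929]), np.float64(0.02788810380604347)) tab 20 [0.55126949 0.26521819 0.07941155]
```

View pics/s4.png

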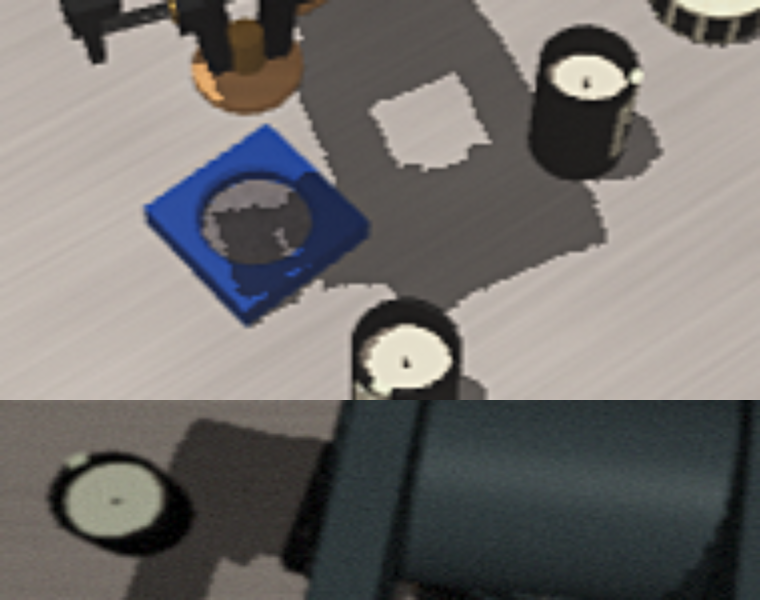

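The lid hangs above the holder's recess; the uncapped candle stands at (585,110) with its label tab at (636,76), so the label yaw is about 40° in world axes. Lowering the lid.

```bash
python3 -m jog '[[0,[0,0,0.03],[0,0,0]],[0,[0,0,0.07],[0,0,0]],[0,[0,0,0.105],[0,0,0]],[0,[0,0,0.12],[0,0,0]],[0,[0,0,0.126],[0,0,0]],[0,[0,0,0.13],[0,0,0]],[0,[0,0,0.134],[0,0,0]],[0,[0,0,0.138],[0,0,0]],[0,[0,0,0.141],[0,0,0]],[0,[0,0,0.141],[0,0,0]]]'
python3 - <<'E'
from h import *
im,P=cloud("scene"); s=r.get_state(); print(s["eef_pos"],s["width"],s["ft_force"])
o=r.cut_out("scene","lid")[0]; p=P[o["mask"]]; print(o["conf"],o["bbox"],np.nanpercentile(p[:,2],[2,10,30,50,70,90]).round(4))
cv2.imwrite("pics/s5.png",cv2.resize(im[160:270,210:320],None,fx=5,fy=5))
E
```

```text
time: 6.45
eef_pos: [0.4729, 0.0512, 0.0318]
tcp_rot: [0.0, 0.137, 0.991, -0.0]
ft_force: [-0.5, 0.6, -0.6]
width: 0.0191
gripper_force: 30.0
[0.47290882 0.05116016 0.03188291] 0.018946995853529405 [ 0.1908745  -0.30916339 -0.91142389]
0.88 [251.0, 216.1, 280.7, 239.5] [0.0058 0.0212 0.0234 0.0248 0.0273 0.049 ]
```

View pics/s5.png

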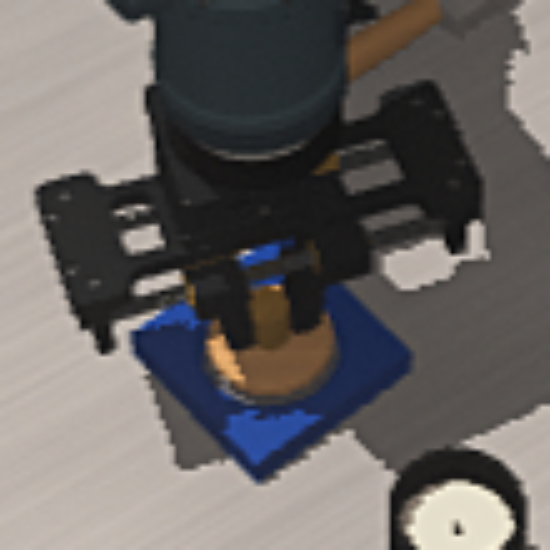

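The disc at (272,350) is centred in the recess (block corners at columns 132 and 412). Going down the last few millimetres.

```bash
python3 -m jog '[[0,[0,0,0.002],[0,0,0]],[0,[0,0,0.003],[0,0,0]],[0,[0,0,0.004],[0,0,0]],[0,[0,0,0.004],[0,0,0]]]'; python3 -m jog '[[0,[0,0,0.001],[0,0,0]],[0,[0,0,0.001],[0,0,0]]]'
```

```text
time: 6.95
eef_pos: [0.4728, 0.0512, 0.0276]
tcp_rot: [-0.0, 0.137, 0.991, -0.0]
ft_force: [-0.8, -0.4, -1.1]
width: 0.0193
gripper_force: 30.0
time: 7.15
eef_pos: [0.473, 0.0513, 0.0274]
tcp_rot: [0.0, 0.137, 0.991, 0.0]
ft_force: [-2.6, 1.6, 9.5]
width: 0.0186
gripper_force: 30.0
```

Contact at 9.5 N. Releasing and lifting off.

```bash
python3 -m jog '[[0.5,[0,0,-0.0005],[0,0,0]],[0.5,[0,0,-0.0005],[0,0,0]],[0.5,[0,0,-0.0005],[0,0,0]],[0.5,[0,0,-0.0005],[0,0,0]],[0.5,[0,0,-0.01],[0,0,0]],[0.5,[0,0,-0.03],[0,0,0]],[1,[0,0,-0.06],[0,0,0]],[1,[0,0,-0.1],[0,0,0]],[1,[0,0,-0.14],[0,0,0]],[1,[0,0,-0.14],[0,0,0]]]'
python3 - <<'E'
from h import *
im,P=cloud("scene"); s=r.get_state(); print(s["eef_pos"],s["tcp_rot"],s["width"])
o=r.cut_out("scene","lid")[0]; p=P[o["mask"]]; print(o["conf"],o["bbox"])
m=(np.hypot(P[...,0]-.473,P[...,1]-.051)<.03)
print("disc",np.nanmean(P[m&(P[...,2]<.028)&(P[...,2]>.016)],0)); k=m&(P[...,2]>.042)&(P[...,2]<.06); print("knob",k.sum(),np.nanmean(P[k],0))
E
```

```text
time: 8.15
eef_pos: [0.4767, 0.0508, 0.1731]
tcp_rot: [0.006, 0.137, 0.991, -0.0]
ft_force: [0.3, 0.0, -0.1]
width: 0.0739
gripper_force: 0.0
[0.47502592 0.05094046 0.17028669] [ 3.57293621e-03  1.37385582e-01  9.90511199e-01 -2.91511593e-05] 0.07764472687966653
0.69 [252.3, 217.3, 277.5, 239.1]
disc [0.47744656 0.04884041 0.02020724]
knob 51 [0.47722142 0.04946126 0.04586716]
```

The lid lies flat in the recess, disc top z = 0.020 and knob top 0.046. Over to the candle, turning so the fingers close across its label direction.

```bash
python3 -m jog '[[1,[0,0.01,0],[0,0,-7]],[1,[0,0.035,0],[0,0,-14]],[1,[-0.001,0.065,0],[0,0,-21]],[1,[-0.001,0.095,0],[0,0,-28]],[1,[-0.002,0.125,0],[0,0,-35]],[1,[-0.002,0.155,0],[0,0,-42]],[1,[-0.003,0.185,0],[0,0,-49]],[1,[-0.003,0.208,0.01],[0,0,-56]],[1,[-0.003,0.208,0.03],[0,0,-56]],[1,[-0.003,0.208,0.04],[0,0,-56]]]'
python3 -m jog '[[1,[0,0,0],[0,0,0]],[1,[0,0,0],[0,0,0]]]'
python3 - <<'E'
from h import *
im,P=cloud("scene"); s=r.get_state(); print(s["qpos"].round(2))
o=r.cut_out("scene","candle"); print([(x["conf"],x["bbox"],np.nanmedian(P[x["mask"]],0)) for x in o])
m=(np.hypot(P[...,0]-.533,P[...,1]-.25)<.045)&(P[...,2]>.072)&(P[...,2]<.095)
w=m&(im.min(2)>90); print("rim",circ(P[m][:,:2]),"tab",w.sum(),np.nanmean(P[w],0))
E
```

```text
time: 9.25
eef_pos: [0.5301, 0.2507, 0.1231]
tcp_rot: [-0.003, -0.344, 0.939, 0.0]
ft_force: [-0.0, -1.6, -0.5]
width: 0.0878
gripper_force: 0.0
time: 9.45
eef_pos: [0.5318, 0.2499, 0.1261]
tcp_rot: [-0.001, -0.343, 0.939, 0.0]
ft_force: [-0.0, -0.6, 1.2]
width: 0.0881
gripper_force: 0.0
[ 0.24  0.33  1.66 -0.    1.15 -2.03]
[(0.63, [330.2, 183.9, 360.3, 217.4], array([0.55116036, 0.23288229, 0.05550581]))]
rim (array([0.53629872, 0.24881215]), np.float64(0.027970809133614022)) tab 12 [0.5553704 0.2557514 0.0796342]
```

```bash
python3 -m jog '[[1,[0,0,0.02],[0,0,0]],[1,[0,0,0.05],[0,0,0]],[1,[0,0,0.075],[0,0,0]],[1,[0,0,0.087],[0,0,0]],[1,[0,0,0.09],[0,0,0]],[1,[0,0,0.09],[0,0,0]]]'
python3 -m jog '[[0,[0,0,0],[0,0,0]],[0,[0,0,0],[0,0,0]],[0,[0,0,0],[0,0,0]],[0,[0,0,0],[0,0,0]],[0,[0,0,0],[0,0,0]],[0,[0,0,0],[0,0,0]],[0,[0,0,0],[0,0,0]],[0,[0,0,0],[0,0,0]]]'
```

```text
time: 10.15
eef_pos: [0.5329, 0.2505, 0.0374]
tcp_rot: [0.0, -0.344, 0.939, -0.0]
ft_force: [0.7, 0.1, -0.7]
width: 0.0886
gripper_force: 0.0
time: 10.95
eef_pos: [0.5329, 0.2506, 0.0375]
tcp_rot: [0.001, -0.344, 0.939, -0.0]
ft_force: [-0.6, -0.9, 6.3]
width: 0.0602
gripper_force: 30.0
```

The jar is gripped at 60 mm. Lifting it, then carrying it the first half with part of the 120° turn.

```bash
python3 -m jog '[[0,[0,0,-0.005],[0,0,0]],[0,[0,0,-0.025],[0,0,0]],[0,[0,0,-0.055],[0,0,0]],[0,[0,0,-0.085],[0,0,0]],[0,[0,0,-0.1],[0,0,0]],[0,[0,0,-0.1],[0,0,0]]]'
python3 -m jog '[[0,[0.007,-0.009,0],[0,0,4]],[0,[0.022,-0.028,0],[0,0,11]],[0,[0.039,-0.049,0],[0,0,19]],[0,[0.056,-0.07,0],[0,0,27]],[0,[0.073,-0.091,0],[0,0,35]],[0,[0.09,-0.113,0],[0,0,43]],[0,[0.107,-0.134,0],[0,0,51]],[0,[0.124,-0.155,0],[0,0,59]],[0,[0.139,-0.174,0],[0,0,66]],[0,[0.147,-0.184,0],[0,0,70]]]'
python3 -m jog '[[0,[0,0,0],[0,0,0]],[0,[0,0,0],[0,0,0]]]'
```

```text
time: 11.55
eef_pos: [0.5335, 0.2509, 0.1387]
tcp_rot: [0.002, -0.344, 0.939, -0.0]
ft_force: [-0.2, -0.1, -3.2]
width: 0.0598
gripper_force: 30.0
time: 12.55
eef_pos: [0.5374, 0.0135, 0.1344]
tcp_rot: [-0.002, 0.26, 0.966, -0.0]
ft_force: [0.1, 0.5, -3.5]
width: 0.0596
gripper_force: 30.0
time: 12.75
eef_pos: [0.5378, 0.0155, 0.1351]
tcp_rot: [-0.001, 0.257, 0.967, 0.0]
ft_force: [0.1, -0.3, -3.5]
width: 0.0598
gripper_force: 30.0
```

```bash
python3 -m jog '[[0,[-0.006,-0.01,0],[0,0,3]],[0,[-0.02,-0.033,0],[0,0,8]],[0,[-0.036,-0.059,0],[0,0,15]],[0,[-0.052,-0.085,0],[0,0,22]],[0,[-0.068,-0.111,0],[0,0,29]],[0,[-0.084,-0.137,0],[0,0,35]],[0,[-0.1,-0.164,0],[0,0,41]],[0,[-0.113,-0.185,0],[0,0,46]],[0,[-0.121,-0.198,0],[0,0,49]],[0,[-0.123,-0.2015,0],[0,0,50]]]'
python3 -m jog '[[0,[0,0,0],[0,0,0]],[0,[0,0,0],[0,0,0]]]'
python3 - <<'E'
from h import *
im,P=cloud("scene"); tp,Q=cloud("top")
for o in r.cut_out("scene","label")[:2]+r.cut_out("scene","candle")[:2]: print(o["conf"],o["bbox"],np.nanmedian(P[o["mask"]],0))
e=r.get_state()["eef_pos"]
for n,I,W in(("s",im,P),("t",tp,Q)):
    m=(np.hypot(W[...,0]-e[0],W[...,1]-e[1])<.04)&(W[...,2]>.17)&(W[...,2]<.185); w=m&(I.min(2)>(90 if n=="s" else 60)); print(n,m.sum(),"tab",w.sum(),np.nanmean(W[w],0))
a=cv2.resize(im[250:400,80:230],(450,450)); cv2.imwrite("pics/s6.png",np.hstack([a,cv2.resize(tp[140:230,390:480],(350,450))]))
E
```

```text
time: 13.75
eef_pos: [0.5454, -0.2213, 0.136]
tcp_rot: [-0.0, 0.642, 0.767, -0.0]
ft_force: [0.6, -0.5, -4.0]
width: 0.0603
gripper_force: 30.0
time: 13.95
eef_pos: [0.5453, -0.2194, 0.1362]
tcp_rot: [-0.001, 0.64, 0.768, 0.0]
ft_force: [0.7, 0.2, -3.5]
width: 0.0598
gripper_force: 30.0
0.56 [144.3, 267.1, 170.8, 309.9] [ 0.54174633 -0.24168345  0.15605129]
0.83 [142.7, 265.3, 171.7, 307.3] [ 0.54174633 -0.23868376  0.15613203]
s 45 tab 20 [ 0.54864821 -0.24859102  0.1794227 ]
t 85 tab 0 [nan nan nan]<stdin>:6: RuntimeWarning: Mean of empty slice
```

View pics/s6.png

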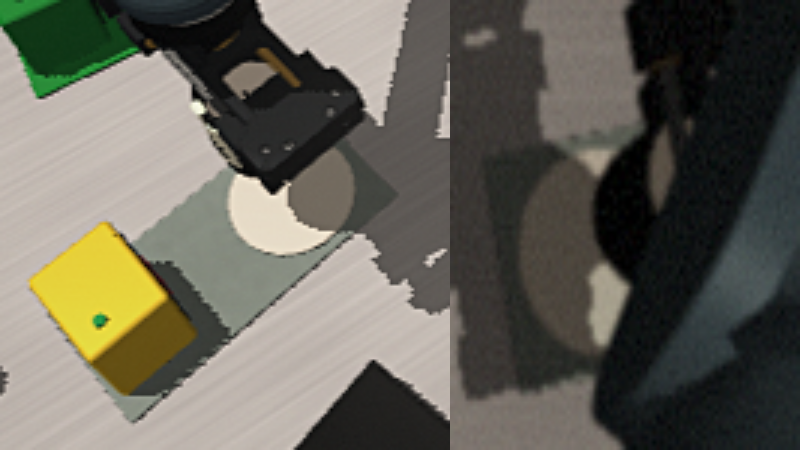

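The candle hangs above the plate at left (290,200), label on its left side towards the yellow scanner. Checking the yaw more closely from the label's visible edge.

```bash
python3 - <<'E'
from h import *
im,P=cloud("scene"); e=r.get_state()["eef_pos"]; c=e[:2]+[.0035,-.0015]
d=P[...,:2]-c; R=np.hypot(d[...,0],d[...,1]); A=np.degrees(np.arctan2(d[...,1],d[...,0]))
g=im.max(2)
for z0,z1 in((.105,.12),(.12,.135),(.135,.15),(.15,.165),(.165,.176),(.176,.19)):
    m=(R<.036)&(R>.022)&(P[...,2]>z0)&(P[...,2]<z1)
    i=np.argsort(A[m]); print(z0,m.sum()); print([(int(a),int(b),int(1000*q)) for a,b,q in zip(A[m][i],g[m][i],R[m][i])][:24])
E
```

```text
0.105 23
[(-75, 55, 28), (-71, 42, 27), (-67, 82, 29), (-67, 0, 27), (-63, 0, 26), (-62, 48, 28), (-59, 120, 28), (-53, 3, 27), (-53, 0, 27), (-51, 41, 27), (-48, 11, 28), (-47, 6, 27), (-47, 10, 27), (-44, 14, 27), (-44, 10, 27), (-44, 13, 26), (-43, 8, 26), (-41, 7, 27), (-40, 15, 26), (-39, 14, 27), (-38, 12, 27), (-37, 17, 26), (-37, 10, 27)]
0.12 22
[(-86, 108, 29), (-82, 74, 29), (-80, 7, 29), (-77, 122, 29), (-76, 44, 29), (-72, 46, 28), (-67, 54, 29), (-66, 83, 28), (-63, 144, 28), (-63, 109, 29), (-61, 142, 29), (-61, 142, 28), (-57, 142, 29), (-57, 139, 28), (-56, 141, 28), (-53, 120, 29), (-52, 132, 29), (-52, 106, 28), (-52, 37, 27), (-51, 8, 26), (-50, 101, 28), (-41, 15, 26)]
0.135 17
[(-87, 72, 29), (-85, 90, 29), (-82, 133, 28), (-80, 107, 29), (-75, 141, 28), (-75, 64, 29), (-72, 145, 28), (-71, 67, 28), (-67, 123, 28), (-66, 90, 29), (-62, 127, 28), (-61, 117, 29), (-60, 151, 29), (-58, 131, 28), (-57, 129, 28), (-53, 54, 28), (-52, 107, 29)]
0.15 71
[(-178, 100, 23), (-176, 141, 23), (-173, 150, 24), (-170, 144, 22), (-123, 46, 26), (-117, 130, 24), (-114, 0, 25), 
[... 248 characters left out ...]
1, 24), (113, 147, 23)]
0.165 18
[(-120, 64, 25), (-116, 50, 25), (-115, 0, 25), (-112, 5, 25), (-84, 126, 29), (-80, 37, 27), (-79, 105, 29), (-79, 23, 28), (-78, 174, 28), (-77, 163, 29), (-73, 49, 27), (-72, 220, 29), (-69, 0, 27), (-69, 43, 27), (-65, 193, 27), (-65, 7, 27), (-59, 50, 28), (141, 14, 28)]
0.176 39
[(-119, 43, 27), (-116, 49, 25), (-112, 0, 27), (-110, 6, 25), (-105, 0, 27), (-104, 61, 28), (-104, 6, 25), (-102, 150, 26), (-102, 109, 25), (-96, 220, 28), (-96, 255, 27), (-95, 246, 29), (-95, 237, 30), (-94, 242, 25), (-93, 249, 27), (-93, 234, 26), (-91, 237, 30), (-90, 95, 24), (-89, 243, 28), (-87, 253, 27), (-86, 123, 24), (-86, 251, 29), (-84, 255, 28), (-83, 247, 25)]
```

Label edge and tab put the label at about -86°, against the station's -80°. I'll trim by 5° while lowering.

```bash
python3 -m jog '[[0,[0,0,0.01],[0,0,-3]],[0,[0,0,0.035],[0,0,-5]],[0,[0,0,0.06],[0,0,-5]],[0,[0,0,0.075],[0,0,-5]],[0,[0,0,0.083],[0,0,-5]],[0,[0,0,0.086],[0,0,-5]],[0,[0,0,0.087],[0,0,-5]],[0,[0,0,0.088],[0,0,-5]],[0,[0,0,0.088],[0,0,-5]]]'
python3 -m jog '[[0,[0,0,0.001],[0,0,0]],[0,[0,0,0.002],[0,0,0]],[0,[0,0,0.002],[0,0,0]]]'
```

```text
time: 15.1
eef_pos: [0.546, -0.2212, 0.0496]
tcp_rot: [0.001, 0.607, 0.794, 0.0]
ft_force: [-0.3, 0.8, -3.9]
width: 0.06
gripper_force: 30.0
time: 15.4
eef_pos: [0.5454, -0.2209, 0.0467]
tcp_rot: [0.0, 0.607, 0.794, -0.0]
ft_force: [-0.5, 0.3, -3.2]
width: 0.0601
gripper_force: 30.0
```

```bash
python3 -m jog '[[0,[0,0,0.001],[0,0,0]],[0,[0,0,0.001],[0,0,0]]]'; python3 -m jog '[[0,[0,0,0.001],[0,0,0]],[0,[0,0,0.001],[0,0,0]]]'
```

```text
time: 15.6
eef_pos: [0.5453, -0.2208, 0.0456]
tcp_rot: [-0.0, 0.607, 0.794, -0.0]
ft_force: [0.4, -0.1, -3.7]
width: 0.0596
gripper_force: 30.0
time: 15.8
eef_pos: [0.5454, -0.2208, 0.0455]
tcp_rot: [-0.0, 0.607, 0.794, -0.0]
ft_force: [-3.5, 1.4, 4.2]
width: 0.0601
gripper_force: 30.0
```

Contact on the plate. Releasing and going straight up.

```bash
python3 -m jog '[[0.85,[0,0,0],[0,0,0]],[0.9,[0,0,0],[0,0,0]],[0.95,[0,0,0],[0,0,0]],[1,[0,0,0],[0,0,0]],[1,[0,0,0],[0,0,0]],[1,[0,0,-0.02],[0,0,0]],[1,[0,0,-0.05],[0,0,0]],[1,[0,0,-0.09],[0,0,0]],[1,[0,0,-0.13],[0,0,0]],[1,[0,0,-0.17],[0,0,0]]]'
python3 -m jog '[[1,[0.05,0.0,0],[0,0,0]],[1,[0.1,0.0,0],[0,0,0]],[1,[0.15,0.0,0],[0,0,0]],[1,[0.2,0,0],[0,0,0]],[1,[0.2,0,0],[0,0,0]],[1,[0.2,0,0],[0,0,0]]]'
python3 - <<'E'
from h import *
im,P=cloud("scene"); tp,Q=cloud("top")
for n,I,W in(("s",im,P),("t",tp,Q)):
    m=(np.hypot(W[...,0]-.5455,W[...,1]+.221)<.05)&(W[...,2]>.08)&(W[...,2]<.1); w=m&(I.min(2)>(120 if n=="s" else 70)); c=circ(W[m][:,:2]); t=np.nanmean(W[w],0)
    print(n,m.sum(),c,np.nanmean(W[m],0)[2],"tab",w.sum(),t,np.degrees(np.arctan2(*(t[:2]-c[0])[::-1])))
    for l,x in(("lid",(.473,.051)),):
        k=(np.hypot(W[...,0]-x[0],W[...,1]-x[1])<.03)&(W[...,2]>.042)&(W[...,2]<.06); print("knob",np.nanmean(W[k],0))
a=cv2.resize(im[180:400,80:330],(455,400)); cv2.imwrite("pics/s7.png",np.hstack([a,cv2.resize(tp[130:260,270:530],None,fx=1.32,fy=400/130)[:, :345]]))
E
```

```text
time: 16.8
eef_pos: [0.5452, -0.2207, 0.2162]
tcp_rot: [-0.0, 0.607, 0.794, -0.0]
ft_force: [-0.0, -0.0, 0.5]
width: 0.088
gripper_force: 0.0
time: 17.4
eef_pos: [0.493, -0.0271, 0.2151]
tcp_rot: [0.001, 0.606, 0.795, 0.0]
ft_force: [0.6, -0.5, 0.5]
width: 0.0884
gripper_force: 0.0
s 264 (array([ 0.54815438, -0.22142991]), np.float64(0.027919699810824313)) 0.08654255881493714 tab 14 [ 0.5520312  -0.2496717   0.08953745] -82.18371721618537
knob [0.47695321 0.04994113 0.04530373]
t 0 (array([0., 0.]), np.float64(0.0)) nan tab 0 [nan nan nan] nan
knob [0.47256511 0.05140741 0.04527575]<stdin>:4: RuntimeWarning: Mean of empty slice
<stdin>:5: RuntimeWarning: Mean of empty slice
```

View pics/s7.png

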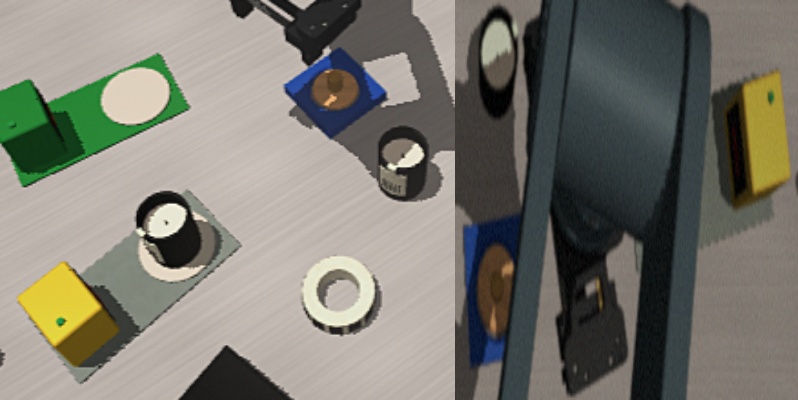

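The candle stands centred on the plate at left (165,225), tab towards the scanner at -82° against -80°. The lid lies centred in the holder at (335,88), and the other objects look undisturbed.

```bash
python3 -c "
from bench import r
print(r.hand_in())"
```

```text
the job is handed in; nothing more can be done
None
```

I handed the job in at about 17.5 s of the 54 s allowed. The lid is flat and centred in the blue holder, and the uncapped candle is upright within a few millimetres of the plate's centre, its label within about 2° of squarely facing the yellow scanner. Hand-in returned no verdict.

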